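# Set sprung tweezers to the marked gap and hold them over the open phone

### The job

Take the big sprung tweezers off their rest, squeeze them until the pointer on the moving blade stands level with the black rider set on their scale bar, and hold that gap steady with the tips poised just above the middle of the opened phone, level and clear of it, ready for the part to be lifted out. Never let the tips close together, do not touch the phone and leave the other things on the bench where they lie. Finish while still holding the tweezers like this: do not put them down or let go.

Things in the scene. Friction and masses are not known exactly. Their poses are not given: they have to be found in the camera images.
- tweezers: loose steel sprung tweezers, 169 mm long, 80 to 130 g, lying level on a rest, blades on edge. Origin on the mid line of the free tweezers, at the underside, midway along the two black ribbed finger grips, near the balance point; x points to the tips, y to the fixed (left) blade, z up. Blades 16 mm high. Round heel with the hinge at x = -100 mm, tips at x = +60 mm
- left_grip (a point): centre of the outer face of the fixed blade's finger grip, 8 mm above the underside; the grips are flat upright faces, x = -22 to +18 mm, 15 mm high, ribbed black rubber; outside width over both is 59 mm when free and shrinks by 100 mm per rad of squeeze
- right_grip (a point): the same on the moving (right) blade. Keep fingers off the flat aluminium scale bar, which is fixed to the left blade and lies across the top of both blades at x = 29 to 41 mm, with pointer and rider all below z = 25 mm
- squeeze (a joint): angle of the moving (right, -y) blade about the heel: 0 = free, grows as squeezed, end stop 0.235. Spring: the force on each grip is about 5 N + 50 N per rad (9 to 13 N at the mark). Tip gap = 36 mm - 160 mm per rad
- left_tip (a point): inner face of the fixed blade's tip, 6 mm above the tweezers' underside
- right_tip (a point): inner face of the moving blade's tip, 6 mm above the tweezers' underside
- pointer (a point): near end of the pointer, a dark steel fin 2.6 mm wide on top of the moving blade just beyond the scale bar; at (41, -22) mm in the tweezers' frame when free, it moves to +y by 141 mm per rad of squeeze
- set_mark (a point): centre of the black rider's front edge, 5 mm wide, on the scale bar, where the pointer must come to stand (same y in the tweezers' frame); the rider stays where it was set, 12 to 23 mm from the free pointer. Its axes are the tweezers' axes
- rest: fixed rest; steel base plate 170 x 64 x 6 mm, origin under the grips of the tweezers lying on it, x to the tips. Two grey cross rails, 10 mm thick, 60 mm wide, at x = -72 and +50 mm, tops at z = 30 mm, carry the tweezers; two cheeks beside the heel end, at y = +-27 mm, reach z = 43 mm. Between the rails it is free above the 6 mm plate
- phone: opened phone in a blue frame, 144 x 70 x 8 mm, fixed to the bench; origin at the middle of its underside
- usb: black memory stick, 49 x 18 x 8 mm, loose; bystander
- lighter_b: red lighter, 78 x 25 x 14 mm, loose; bystander
- spudger_b: slim black plastic prying stick, 150 x 10 x 8 mm, loose; bystander
- cube: white wall charger, 55 x 42 x 28 mm, loose; bystander

How it is judged (in metres and radians):
On the way:
1. the tweezers are lifted clear of their rest in the fingers (height (world z) of tweezers above 0.045 m and contact force between tweezers and the fingers above 1 N and contact force between tweezers and rest below 0.05 N), for 0.2 s.
At the end, for the whole second after the job is handed in: the fingers alone hold the tweezers still, within 20 degrees of level, underside over 12 mm above the bench, pointer within 2.5 mm of the rider along the scale bar and not moving, both tips 14 to 130 mm above the bench, off the phone and within 35 mm of its middle seen from above (y of pointer in the frame of set_mark between -0.0025 and 0.0025 m and velocity of joint squeeze between -0.05 and 0.05 rad/s and linear speed of tweezers below 0.03 m/s and horizontal distance between each of left_tip, right_tip and phone below 0.035 m and height (world z) of left_tip between 0.014 and 0.13 m and height (world z) of right_tip between 0.014 and 0.13 m and angle between tweezers's own z axis and vertical below 0.35 rad and contact force between tweezers and the fingers above 1 N and contact force between tweezers and phone below 0.05 N and contact force between tweezers and rest below 0.05 N and height (world z) of tweezers above 0.012 m); the arm keeps its last pose, push and grip.
It fails at once if the tweezers' tips close together (gap under 4 mm) (value of joint squeeze above 0.2 rad).
It fails at once if the phone is touched (contact force between phone and tweezers above 0.5 N or contact force between phone and the arm above 0.5 N or contact force between phone and the fingers above 0.5 N).
It fails at once if a bystander is moved by more than 20 mm (distance of any of usb, lighter_b, spudger_b, cube from where it was at the start of the episode above 0.02 m).
It also fails if it takes over 48 s, if anything falls off the work surface, if the arm or the gripper's body presses on something with over 40 N, if the wrist force passes 120 N, or if a joint passes its speed limit or range.

### The arm

A 6-joint arm with a two-finger parallel gripper is mounted at the origin on a cart in front of the work surface, level with it; the furniture and walls round the work are solid. World frame = base frame: x ahead of the robot, y to its left, z up, the work surface at z = 0. Lengths are in mm, angles in rad, forces in N, time in s.
With the tool pointing down it reaches from about 325 to 775 mm from the base axis. Payload 5.5 kg.
Tool frame: the origin (TCP) lies between the finger pads; the fingertips stand arm.tip_extent ahead of it and the grasp point (between the pads) lies 5 mm behind it (arm.tip_extent is the distance from the TCP to the fingertips, in mm); z points along the fingers, y is the line along which they close (so a half turn about z gives the same grasp; the last joint's range is limited). The gripper opens to 88 mm and grips with 3 to 60 N. Pads are 20 mm wide; open, the fingers measure 115 mm over their backs; the gripper's body (75 mm by 178 mm) begins 61 mm behind the grasp point.
Start: joints at [-1.323, 0.091, 1.231, -0, 1.82, -0.057], TCP at [180.061, -572.359, 236.631] pointing down, gripper open.
Joint ranges: [-2.87, 2.87], [-0.86, 2.18], [0.17, 2.46], [-1.51, 4.65], [0.06, 2.69], [-2.65, 2.65]. Speed limits (rad/s): [2.57, 2.57, 3.01, 3.14, 3.14, 3.14].

### API

Orientations are given as a unit quaternion [x, y, z, w].
In Python, from bench import arm gives the robot as it stands.
- The arm moves only by the tool servo_tool, never from a script. Its argument "plan" is a list that holds one entry, the list of rows, each a list of 7 numbers: the shift along the tool's x, y, z in m, then the turn, a rotation vector about the tool's x, y, z in rad, then the finger opening in m, from 0 to 0.0878. In form: [[[dx, dy, dz, wx, wy, wz, gripper], ...]]. A call has 1 to 20 rows; each row shifts and turns the commanded pose from where the row before left it, along the tool's axes as they then stand; what a row does not reach is not made up. A row lasts 1/12 s, in which the tool goes at most 41.7 mm and 7.16 degrees, less where a joint would pass 70% of its speed; a pose out of reach is approached as far as the arm can. A call with a gripper value outside its range is refused whole. The fingers move at their own pace and stop on an object; "force" is the grip in N (left out, the last holds). Time passes only in rows, so rows that do not move let the fingers close. It gives the time, the measured TCP pose, the force, the opening and the grip force at its end, in the units of the state.
- arm.state(): the state, without advancing time (a new reading comes with each control period).
- arm.read_camera(name): name is "scene" or "top"; returns (picture, depth): 400x640x3 uint8, red, green, blue; 400x640 float32, mm along the optical axis (not along the pixel's ray), 0 where there is no reading.
- arm.calibration(name): a dict with "fx", "fy", "cx", "cy" (pixels), "k1" (the pictures are not rectified: a ray, as slopes to the right and down, at radius r is drawn at 1 + k1 r^2 times it, then the intrinsics apply), "T" (4x4, takes a point from camera to world coordinates). Camera axes: x right, y up, looking along -z (the intrinsics and any distortion apply to the point x, -y, -z); pixel columns grow to the right and rows downward; lengths in mm; the calibration is good to about 2 mm. A picture is of the moment at which its call begins. calibration takes no time and is no camera call.
- arm.job_done(): hands the job in; it is judged then, once.
The state is a dict: "clock": time; "joints": joint angles; "dq": joint speeds; "effort": joint torques, N m; "position": TCP position; "orientation": TCP orientation; "wrist_force": force on the tool from outside, world axes, zero at the start; "moment": the same for the moment, N m; "opening": opening from 0.0 (shut) to 1.0 (fully open); "finger_force": force on a finger pad.
Only numpy, scipy, OpenCV 4.12 (cv2) and the standard library are available. Lean on these libraries where they do the work, as an engineer would, in place of code of your own. Each camera call takes 0.05 s, during which the arm holds its last target. There are 200 camera calls.

## Working session

There is one attempt and no reset: what is moved stays moved. The work goes in short steps, Python scripts to look and compute and a tool call to move; the robot and the scene stay as the last step left them, time stands still between calls to the robot, and variables do not carry over. Pictures are saved under pics/ and viewed, at most 10 in all, crops included, and the job is handed in when it is done.

Besides the shell and the picture viewer there is one more tool, called after "Call:" as name(argument=value, ...) on one line, values as JSON. servo_tool: Moves the arm, as the interface text tells. Its arguments: {"type":"object","properties":{"plan":{"type":"array","items":{"type":"array","items":{"type":"array","items":{"type":"number"}}}},"force":{"type":"number"}},"required":["plan"]}

```bash
ls; mkdir -p pics; cat > h.py <<'E'
import numpy as np, cv2
from bench import arm
def ray(name,u,v):
    c=arm.calibration(name); x=(u-c['cx'])/c['fx']; y=(v-c['cy'])/c['fy']
    rd=np.hypot(x,y); r=rd
    for _ in range(20): r=rd/(1+c['k1']*r*r)
    s=r/rd if rd>0 else 1
    T=np.array(c['T']); d=T[:3,:3]@np.array([x*s,-y*s,-1]); return T[:3,3],d
def onz(name,u,v,z):
    o,d=ray(name,u,v); return o+d*(z-o[2])/d[2]
def dep(name,u,v,D):
    o,d=ray(name,u,v); return o+d*D
def proj(name,p):
    c=arm.calibration(name); T=np.array(c['T']); q=T[:3,:3].T@(np.array(p)-T[:3,3])
    x=q[0]/-q[2]; y=-q[1]/-q[2]; f=1+c['k1']*(x*x+y*y)
    return np.array([c['fx']*x*f+c['cx'],c['fy']*y*f+c['cy']])
E
python3 - <<'E'
from h import *
for n in ('top','scene'):
    p,d=arm.read_camera(n); cv2.imwrite(f'pics/{n}0.png',p[:,:,::-1]); np.save(f'{n}0.npy',d)
    c=arm.calibration(n); print(n,{k:c[k] for k in c if k!='T'}); print(np.round(c['T'],3))
print(arm.state(), arm.tip_extent)
E
```

```text
pics
top {'fx': 368.0905419188012, 'fy': 368.0905419188012, 'cx': 320.5847435707092, 'cy': 194.71003809211226, 'k1': -0.041328993402355574}
[[ 1.300000e-02  9.940000e-01 -1.110000e-01  3.869780e+02]
 [-1.000000e+00  1.200000e-02 -5.000000e-03 -9.420500e+01]
 [-4.000000e-03  1.110000e-01  9.940000e-01  1.075491e+03]
 [ 0.000000e+00  0.000000e+00  0.000000e+00  1.000000e+00]]
scene {'fx': 380.6113353409048, 'fy': 380.6113353409048, 'cx': 323.5127079042225, 'cy': 199.84549603065068, 'k1': -0.03349857267698444}
[[-8.47000e-01  4.03000e-01 -3.46000e-01  1.50666e+02]
 [-5.31000e-01 -6.60000e-01  5.30000e-01  4.32487e+02]
 [-1.50000e-02  6.33000e-01  7.74000e-01  8.31238e+02]
 [ 0.00000e+00  0.00000e+00  0.00000e+00  1.00000e+00]]
{'clock': 0.1, 'joints': array([-1.32273900e+00,  9.17846239e-02,  1.23172349e+00,  8.30812298e-07,
        1.81979188e+00, -5.67066851e-02]), 'dq': array([-5.42504126e-04, -1.10808208e-03, -1.21372759e-03, -1.62736677e-04,
       -6.43251348e-05,  1.03375933e-03]), 'effort': array([ 3.96241900e-03, -4.47854090e+01, -4.07572103e+01,  7.01771001e-02,
        2.83875590e-02, -1.11809179e-04]), 'position': array([ 179.97949683, -572.13090615,  235.64299954]), 'orientation': array([ 9.88411935e-01,  1.51793010e-01, -8.11495028e-05, -8.49801609e-04]), 'wrist_force': array([-0.6063801 ,  0.02241725, -0.86254619]), 'moment': array([-0.04035706,  0.05409977, -0.01054998]), 'finger_force': 0.0, 'opening': 0.9974706204465781} 14.0
```

View pics/top0.png

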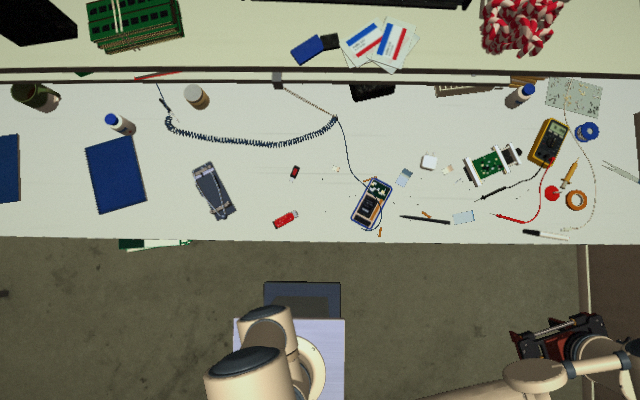

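View pics/scene0.png

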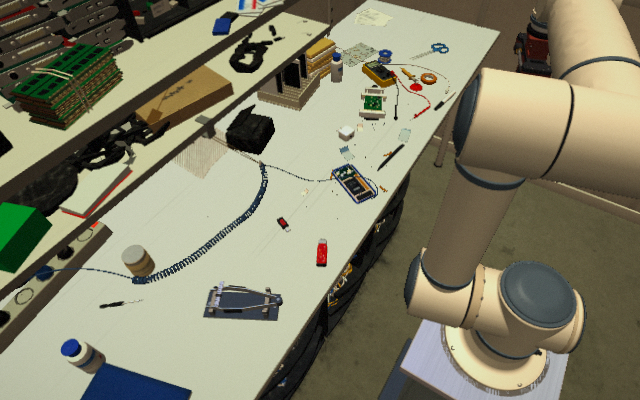

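Top: tweezers on rest around (212,190), phone in blue frame around (372,203), usb (294,172), lighter (285,219), spudger (425,219), cube (429,161). Scene: tweezers at (243,300), phone (354,183).

```bash
python3 - <<'E'
from h import *
t=cv2.imread('pics/top0.png'); s=cv2.imread('pics/scene0.png')
a=cv2.resize(t[155:225,185:245],(480,560),interpolation=cv2.INTER_CUBIC)
b=cv2.resize(t[170:240,342:382+20],(480,560)[:1]+(560,),interpolation=cv2.INTER_CUBIC)[:, :320]
cv2.imwrite('pics/c1.png',a)
cv2.imwrite('pics/c2.png',cv2.resize(s[275:327,195:290],(760,416),interpolation=cv2.INTER_CUBIC))
D=np.load('top0.npy')
for (u,v) in [(212,190),(372,203),(294,172),(285,219),(429,161),(425,219),(300,100)]:
    print(u,v,np.round(dep('top',u,v,D[v,u]),1))
# phone blue mask & tweezers plate mask
hsv=cv2.cvtColor(t,cv2.COLOR_BGR2HSV)
m=cv2.inRange(hsv,(100,100,50),(130,255,255)); 
m[:165]=0;m[240:]=0;m[:,:340]=0;m[:,400:]=0
n,l,st,_=cv2.connectedComponentsWithStats(m); i=1+np.argmax(st[1:,4]); 
P=np.array([onz('top',u,v,8)[:2] for v,u in np.argwhere(l==i)],np.float32); print('phone',cv2.minAreaRect(P),st[i])
E
```

```text
212 190 [516.3 231.9   3.9]
372 203 [ 483.7 -238.8    4.7]
294 172 [571.8  -9.4   9.2]
285 219 [433.5  13.5  12.5]
429 161 [ 606.  -401.8   27.4]
425 219 [ 438.6 -392.1    9. ]
300 100 [794.9 -22.1   1.1]
phone ((481.62005615234375, -240.7814483642578), (80.00012969970703, 142.9530029296875), 62.66325759887695) [351 178  41  51 174]
```

View pics/c1.png

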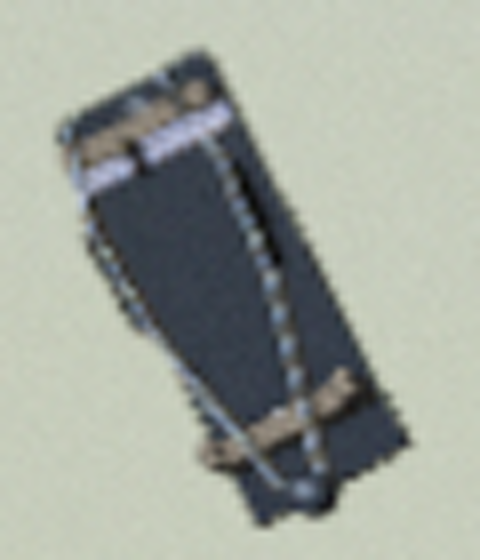

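View pics/c2.png

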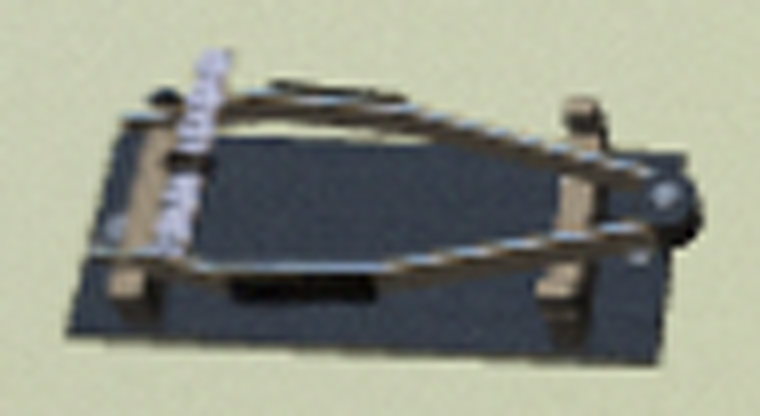

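Crop c1 (top): heel at (310,490), silver scale bar from (90,180) to (230,110), rider at about (130,153). The tips are at the upper end. Crop c2 (scene): rider at (190,160), pointer at (163,97), heel at (668,195), left blade at the bottom.

```bash
python3 - <<'E'
from h import *
def T(u,v): return 185+u/8-.5+1/16,155+v/8-.5+1/16
def S(u,v): return 195+u/8-.5+1/16,275+v/8-.5+1/16
t=cv2.imread('pics/top0.png')
g=t.max(2); m=((g<110)*255).astype(np.uint8); m[:155]=0;m[225:]=0;m[:,:185]=0;m[:,245:]=0
m=cv2.morphologyEx(m,cv2.MORPH_CLOSE,np.ones((7,7)))
P=np.array([onz('top',u,v,6)[:2] for v,u in np.argwhere(m>0)],np.float32)
r=cv2.minAreaRect(P); print('plate',r)
hT=onz('top',*T(310,490),46); hS=onz('scene',*S(668,195),46); print('heel',hT,hS)
for z in (48,52): print('rider',z,onz('top',*T(132,153),z),onz('scene',*S(188,160),z))
print('ptr scene',onz('scene',*S(163,97),52))
print('bar ends',onz('top',*T(88,181),48),onz('top',*T(232,110),48), onz('scene',*S(215,52),48),onz('scene',*S(170,250),48))
for z,a in ((38,(212+20,0)),):
  print('grips scene L',onz('scene',*S(305,275),45.5))
st=arm.state(); from scipy.spatial.transform import Rotation as R
M=R.from_quat(st['orientation']).as_matrix(); print('tool yaw',np.arctan2(M[1,0],M[0,0]))
c=cv2.boxPoints(r); print(c)
E
```

```text
plate ((510.1885681152344, 229.19313049316406), (174.0931854248047, 71.10640716552734), 29.167566299438477)
heel [438.60060228 183.82140641  46.        ] [437.61815343 185.83236111  46.        ]
rider 48 [557.30453369 252.08458807  48.        ] [556.91671291 248.98492043  48.        ]
rider 52 [556.64145708 250.7364925   52.        ] [554.84198698 249.92206593  52.        ]
ptr scene [573.79868823 239.25723033  52.        ]
bar ends [547.0685239  267.36973277  48.        ] [573.17317259 216.95424792  48.        ] [572.84685102 219.78385755  48.        ] [543.15567846 271.65129607  48.        ]
grips scene L [508.08926267 256.90396201  45.5       ]
tool yaw 0.3047641317461964
[[416.85226 217.81462]
 [451.50708 155.72464]
 [603.5249  240.57164]
 [568.87006 302.66162]]
```

Call:
servo_tool(plan=[[[0.0142,-0.0166,0,0,0,0,0.0878],[0.0142,-0.0166,0,0,0,0,0.0878],[0.0142,-0.0166,0,0,0,0,0.0878],[0.0142,-0.0166,0,0,0,0,0.0878],[0.0142,-0.0166,0,0,0,0,0.0878],[0.0142,-0.0166,0,0,0,0,0.0878],[0.0142,-0.0166,0,0,0,0,0.0878],[0.0142,-0.0166,0,0,0,0,0.0878],[0.0142,-0.0166,0,0,0,0,0.0878],[0.0142,-0.0166,0,0,0,0,0.0878],[0.0142,-0.0166,0,0,0,0,0.0878],[0.0142,-0.0166,0,0,0,0,0.0878],[0.0142,-0.0166,0,0,0,0,0.0878],[0.0142,-0.0166,0,0,0,0,0.0878],[0.0142,-0.0166,0,0,0,0,0.0878],[0.0142,-0.0166,0,0,0,0,0.0878],[0.0142,-0.0166,0,0,0,0,0.0878],[0.0142,-0.0166,0,0,0,0,0.0878],[0.0142,-0.0166,0,0,0,0,0.0878],[0.0142,-0.0166,0,0,0,0,0.0878]]], force=20)

```text
clock: 1.77
position: [351.4, -169.3, 236.3]
orientation: [0.988, 0.152, -0.0, -0.0]
wrist_force: [0.8, -0.4, -0.2]
opening: 1.0
finger_force: 0.0
```

Call:
servo_tool(plan=[[[0.0142,-0.0166,0,0,0,0,0.0878],[0.0142,-0.0166,0,0,0,0,0.0878],[0.0142,-0.0166,0,0,0,0,0.0878],[0.0142,-0.0166,0,0,0,0,0.0878],[0.0142,-0.0166,0,0,0,0,0.0878],[0.0142,-0.0166,0,0,0,0,0.0878],[0.0142,-0.0166,0,0,0,0,0.0878],[0.0142,-0.0166,0,0,0,0,0.0878],[0.0142,-0.0166,0,0,0,0,0.0878],[0.0142,-0.0166,0,0,0,0,0.0878],[0.0142,-0.0166,0,0,0,0,0.0878],[0.0142,-0.0166,0,0,0,0,0.0878],[0.0142,-0.0166,0,0,0,0,0.0878],[0.0142,-0.0166,0,0,0,0,0.0878],[0.0142,-0.0166,0,0,0,0,0.0878],[0.0142,-0.0166,0,0,0,0,0.0878],[0.0142,-0.0166,0,0,0,0,0.0878],[0.0142,-0.0166,0,0,0,0,0.0878],[0.0142,-0.0166,0,0,0,0,0.0878],[0,0,0,0,0,0,0.0878]]])

```text
clock: 3.43
position: [514.4, 214.2, 235.1]
orientation: [0.988, 0.153, -0.001, -0.0]
wrist_force: [0.5, 0.6, 0.2]
opening: 1.003
finger_force: 0.0
```

Call:
servo_tool(plan=[[[0,0,0,0,0,-0.05,0.0878],[0,0,0,0,0,-0.05,0.0878],[0,0,0,0,0,-0.05,0.0878],[0,0,0,0,0,-0.052,0.0878],[0,0,0,0,0,0,0.0878],[0,0,0,0,0,0,0.0878]]])

```text
clock: 3.93
position: [513.9, 210.9, 236.4]
orientation: [0.968, 0.25, -0.0, 0.0]
wrist_force: [-0.4, 0.5, -0.0]
opening: 1.0
finger_force: 0.0
```

```bash
cat >> h.py <<'E'
from scipy.spatial.transform import Rotation as R
def where():
    s=arm.state(); M=R.from_quat(s['orientation']).as_matrix(); return s,s['position'],M,np.arctan2(M[1,0],M[0,0])
E
python3 - <<'E'
from h import *
s,p,M,y=where(); print(s['clock'],p,y,M[:,2],s['joints'],s['opening'])
for tz in (100,33): print(np.round(M.T@(np.array([522.7,233,tz])-p),1))
p,d=arm.read_camera('scene'); cv2.imwrite('pics/s1.png',cv2.resize(p[150:340,130:380,::-1],(800,608))[:600])
E
```

```text
3.9333 [513.87114051 210.92420872 236.39141386] 0.5049076961689887 [-4.91774995e-04 -3.26286802e-04 -9.99999826e-01] [ 3.28335811e-01 -2.85897585e-02  1.35327832e+00 -1.54965867e-04
  1.81747481e+00  1.39418663e+00] 1.0000997371374525
[ 18.5 -15.1 136.4]
[ 18.5 -15.1 203.4]
```

Call:
servo_tool(plan=[[[0.0062,-0.005,0.015,0,0,0,0.0878],[0.0062,-0.005,0.015,0,0,0,0.0878],[0.0061,-0.0051,0.015,0,0,0,0.0878],[0,0,0.02,0,0,0,0.0878],[0,0,0.02,0,0,0,0.0878],[0,0,0.02,0,0,0,0.0878],[0,0,0.02,0,0,0,0.0878],[0,0,0.016,0,0,0,0.0878],[0,0,0,0,0,0,0.0878],[0,0,0,0,0,0,0.0878]]])

```text
clock: 4.82
position: [522.3, 233.2, 94.8]
orientation: [0.968, 0.25, -0.001, 0.0]
wrist_force: [0.1, 0.2, 0.6]
opening: 1.001
finger_force: 0.0
```

```bash
python3 - <<'E'
from h import *
s,p,M,y=where(); print(s['clock'],p,y)
i,d=arm.read_camera('scene'); cv2.imwrite('pics/s2.png',cv2.resize(i[230:340,180:330,::-1],(800,587),interpolation=cv2.INTER_CUBIC))
E
```

```text
4.8167 [522.29633066 233.18647575  94.81609807] 0.5058112519192359
```

View pics/s2.png

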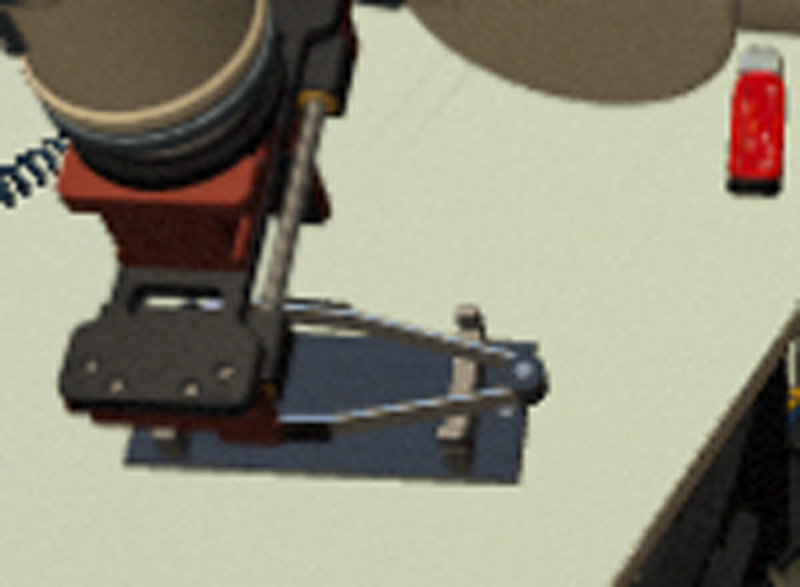

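The gripper stands over the grips; the body hides the far half, and the visible geometry agrees (heel at (525,372), lighter clear at (757,120)). Descending.

Call:
servo_tool(plan=[[[0,0,0.012,0,0,0,0.0878],[0,0,0.012,0,0,0,0.0878],[0,0,0.01,0,0,0,0.0878],[0,0,0.01,0,0,0,0.0878],[0,0,0.01,0,0,0,0.0878],[0,0,0.008,0,0,0,0.0878],[0,0,0,0,0,0,0.0878],[0,0,0,0,0,0,0.0878],[0,0,0,0,0,0,0.0878]]])

```text
clock: 5.62
position: [523.2, 233.7, 34.1]
orientation: [0.968, 0.251, 0.0, -0.0]
wrist_force: [0.9, -0.4, 0.2]
opening: 0.995
finger_force: 0.0
```

Call:
servo_tool(plan=[[[0,0,0,0,0,0,0.08],[0,0,0,0,0,0,0.075],[0,0,0,0,0,0,0.07],[0,0,0,0,0,0,0.066],[0,0,0,0,0,0,0.062],[0,0,0,0,0,0,0.06],[0,0,0,0,0,0,0.058],[0,0,0,0,0,0,0.057],[0,0,0,0,0,0,0.056],[0,0,0,0,0,0,0.055],[0,0,0,0,0,0,0.055],[0,0,0,0,0,0,0.055]]])

```text
clock: 6.62
position: [523.0, 233.7, 33.7]
orientation: [0.968, 0.251, 0.0, -0.0]
wrist_force: [-0.1, 0.7, 1.2]
opening: 0.627
finger_force: 6.6
```

Call:
servo_tool(plan=[[[0,0,-0.002,0,0,0,0.053],[0,0,-0.003,0,0,0,0.053],[0,0,-0.004,0,0,0,0.052],[0,0,-0.005,0,0,0,0.052],[0,0,-0.007,0,0,0,0.052],[0,0,-0.008,0,0,0,0.052],[0,0,-0.01,0,0,0,0.052],[0,0,-0.01,0,0,0,0.052],[0,0,-0.01,0,0,0,0.052],[0,0,-0.01,0,0,0,0.052],[0,0,-0.01,0,0,0,0.052],[0,0,-0.01,0,0,0,0.052],[0,0,-0.005,0,0,0,0.052],[0,0,0,0,0,0,0.052],[0,0,0,0,0,0,0.052]]])

```text
clock: 7.87
position: [523.0, 233.6, 127.8]
orientation: [0.968, 0.251, 0.0, -0.0]
wrist_force: [-0.3, -0.9, -1.5]
opening: 0.595
finger_force: 7.7
```

```bash
python3 - <<'E'
from h import *
s,p,M,y=where(); print(s['clock'],p,y,s['opening'],s['finger_force'],s['wrist_force'])
a,d=arm.read_camera('scene'); b,e=arm.read_camera('top')
cv2.imwrite('pics/r.png',a[:,:,::-1]);cv2.imwrite('pics/rt.png',b[:,:,::-1])
q=proj('scene',p); w=proj('top',p); print(q,w)
A=cv2.resize(a[215:325,180:330,::-1],(400,293),interpolation=cv2.INTER_CUBIC)
B=cv2.resize(b[140:240,170:270,::-1],(400,400),interpolation=cv2.INTER_CUBIC)[:293]
cv2.imwrite('pics/s3.png',np.hstack([A,B]))
E
```

```text
7.8667 [523.00504236 233.60538687 127.82886029] 0.5067578161143916 0.5945173441357184 7.6611654460430145 [-0.28429679 -0.9358006  -1.51268958]
[226.48855787 279.70850741] [197.47709457 181.6018178 ]
```

View pics/s3.png

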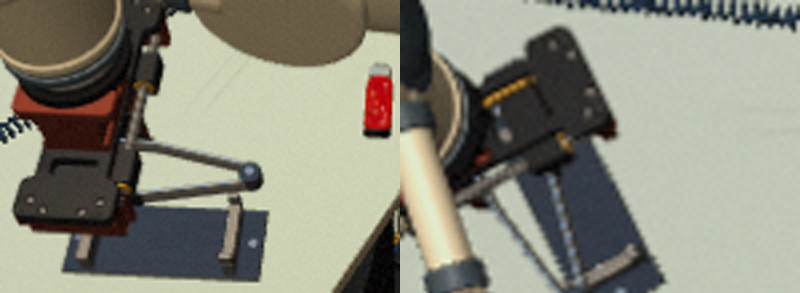

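Left panel: the tweezers are lifted clear of the rest and level, heel at (250,175), the bar hidden by the gripper. I turn the tips toward the scene camera and bring them closer to it.

Call:
servo_tool(plan=[[[0,0,0,0,0,-0.04,0.052],[0,0,0,0,0,-0.083,0.052],[0,0,0,0,0,-0.085,0.052],[0,0,0,0,0,-0.085,0.052],[0,0,0,0,0,-0.085,0.052],[0,0,0,0,0,-0.085,0.0515],[0,0,0,0,0,-0.085,0.0515],[0,0,0,0,0,-0.085,0.0515],[0,0,0,0,0,-0.085,0.0515],[0,0,0,0,0,-0.085,0.051],[0,0,0,0,0,-0.085,0.051],[0,0,0,0,0,-0.085,0.051],[0,0,0,0,0,-0.085,0.051],[0,0,0,0,0,-0.085,0.0505],[0,0,0,0,0,-0.085,0.0505],[0,0,0,0,0,-0.085,0.0505],[0,0,0,0,0,-0.085,0.0505],[0,0,0,0,0,-0.085,0.05],[0,0,0,0,0,-0.085,0.05],[0,0,0,0,0,-0.075,0.05]]])

```text
clock: 9.63
position: [522.5, 233.4, 126.6]
orientation: [0.474, 0.881, -0.001, -0.001]
wrist_force: [0.4, -0.0, -1.3]
opening: 0.568
finger_force: 8.6
```

Call:
servo_tool(plan=[[[0.001,-0.005,-0.008,0,0,0,0.05],[0.0027,-0.0105,-0.0165,0,0,0,0.05],[0.0027,-0.0105,-0.0165,0,0,0,0.05],[0.0027,-0.0105,-0.0165,0,0,0,0.05],[0.0027,-0.0105,-0.0165,0,0,0,0.05],[0.0027,-0.0105,-0.0165,0,0,0,0.05],[0.0027,-0.0105,-0.0165,0,0,0,0.05],[0.0027,-0.0105,-0.0165,0,0,0,0.05],[0.0027,-0.0105,-0.0165,0,0,0,0.05],[0.0027,-0.0105,-0.0165,0,0,0,0.05],[0.0027,-0.0105,-0.0165,0,0,0,0.05],[0.0027,-0.0105,-0.0165,0,0,0,0.05],[0.0027,-0.0105,-0.0165,0,0,0,0.05],[0.0027,-0.0105,-0.0165,0,0,0,0.05],[0.0027,-0.0105,-0.0165,0,0,0,0.05],[0.0027,-0.0105,-0.0165,0,0,0,0.05],[0.0027,-0.0105,-0.0165,0,0,0,0.05],[0.0027,-0.0105,-0.0165,0,0,0,0.05],[0.0027,-0.0105,-0.0165,0,0,0,0.05],[0.001,-0.005,-0.008,0,0,0,0.05]]])

```text
clock: 11.3
position: [327.1, 166.5, 443.4]
orientation: [0.477, 0.879, 0.001, 0.001]
wrist_force: [0.0, -0.5, -1.1]
opening: 0.572
finger_force: 8.6
```

Call:
servo_tool(plan=[[[0,0,0,0,0,0,0.05],[0,0,0,0,0,0,0.05],[0,0,0,0,0,0,0.05],[0,0,0,0,0,0,0.05]]])

```text
clock: 11.63
position: [329.0, 167.2, 439.1]
orientation: [0.476, 0.879, -0.001, -0.001]
wrist_force: [0.9, -0.4, -1.6]
opening: 0.57
finger_force: 8.6
```

```bash
python3 - <<'E'
from h import *
s,p,M,y=where(); print(s['clock'],p,y,s['opening'],s['finger_force'],s['joints'])
a,d=arm.read_camera('scene'); cv2.imwrite('pics/r4.png',a[:,:,::-1]); np.save('d4.npy',d)
q=proj('scene',p+M[:,0]*35); print(q)
u,v=np.round(q).astype(int); v0=v-38; u0=u-50
print(u0,v0); cv2.imwrite('pics/s4.png',cv2.resize(a[v0:v0+75,u0:u0+100,::-1],(800,600),interpolation=cv2.INTER_CUBIC))
E
```

```text
11.6333 [329.04073144 167.15022889 439.1093897 ] 2.1492596615711665 0.5699788949049877 8.555900305509567 [ 3.77742083e-01 -3.58939189e-01  1.26469003e+00  3.19616298e-05
  2.23850887e+00 -2.00702220e-01]
[320.66765222 222.07023522]
271 184
```

View pics/s4.png

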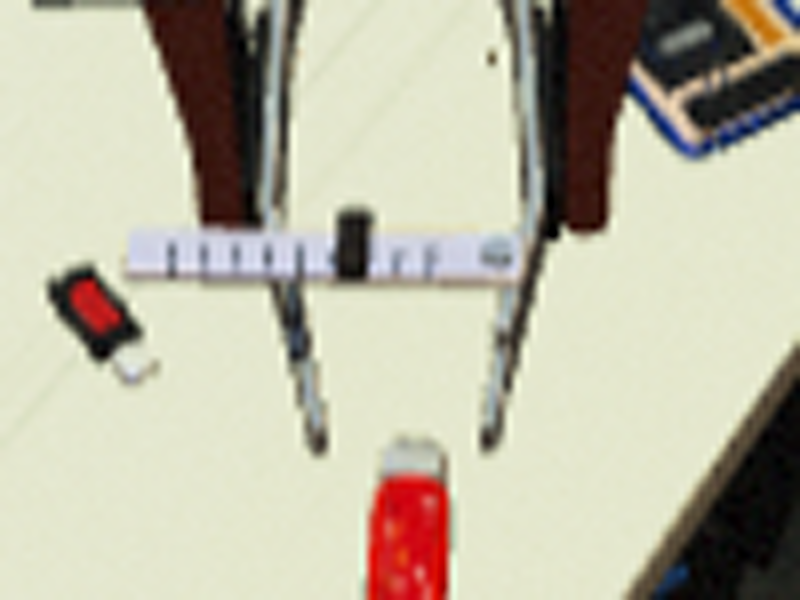

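The picture shows: rider front edge at crop (350,281), moving blade leaving the bar at about (281,282) with the dark pointer beyond it down to (298,345), bar ends (125,277)/(522,284), and tips at (317,445)/(489,445).

```bash
python3 - <<'E'
from h import *
s,p,M,y=where(); 
f=lambda u,v,h: onz('scene',271+u/8-.5+1/16,184+v/8-.5+1/16,p[2]-3.7+h)
L=f(522,284,18);Rr=f(127,277,18); ey=(L-Rr)/np.linalg.norm(L-Rr); print('bar len',np.linalg.norm(L-Rr),'tool y',M[:,1],'ey',ey)
o=p
for n,a in dict(riderF=(350,281,19),riderTop=(353,213,21),bladeBar=(281,282,16),ptr_a=(286,290,20),ptr_b=(297,345,20),tipR=(317,443,10),tipL=(489,443,10),lbladebar=(521,284,16)).items():
    w=f(*a)-o; ex=np.array([ey[1],-ey[0],0]); print(n,np.round([w@ex,w@ey],1))
print('q',.59-s['opening']*.878)
a=cv2.imread('pics/r4.png'); cv2.imwrite('pics/s5.png',cv2.resize(a[206:232,295:340],(800,462),interpolation=cv2.INTER_CUBIC))
E
```

```text
bar len 61.03055505342963 tool y [ 0.83723812  0.54683237 -0.00258704] ey [-0.86399317 -0.50350353  0.        ]
riderF [41.1 -5.5]
riderTop [29.5 -5.6]
bladeBar [ 39.4 -16.4]
ptr_a [ 43.8 -15.2]
ptr_b [ 54.  -12.9]
tipR [65.  -9.7]
tipL [64.4 16.3]
lbladebar [38.9 20.7]
q 0.08859339481569484
```

View pics/s5.png

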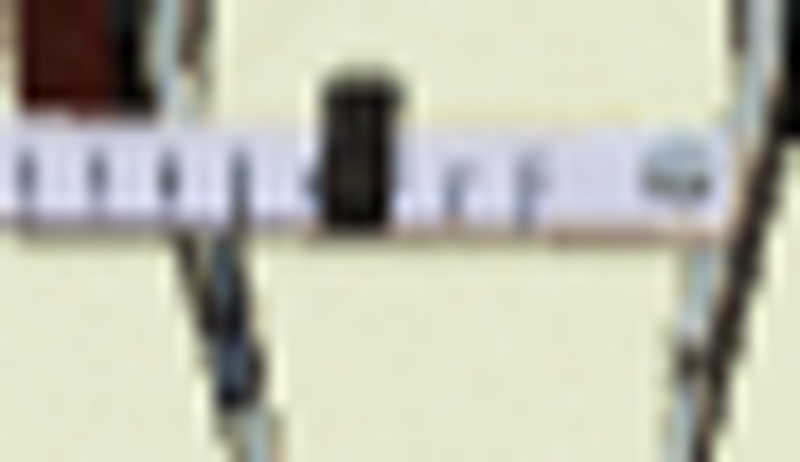

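Crop s5: rider centre (358,225), pointer near end about (229,238), ticks every 71.5 px (5 mm), so roughly 9 mm still to go. I'll squeeze partway and check.

Call:
servo_tool(plan=[[[0,0,0,0,0,0,0.049],[0,0,0,0,0,0,0.048],[0,0,0,0,0,0,0.047],[0,0,0,0,0,0,0.046],[0,0,0,0,0,0,0.045],[0,0,0,0,0,0,0.0443],[0,0,0,0,0,0,0.044],[0,0,0,0,0,0,0.044],[0,0,0,0,0,0,0.044],[0,0,0,0,0,0,0.044]]])

```text
clock: 12.52
position: [328.6, 167.0, 440.6]
orientation: [0.476, 0.88, 0.0, -0.0]
wrist_force: [-0.7, -0.5, -1.5]
opening: 0.504
finger_force: 12.2
```

```bash
python3 - <<'E'
from h import *
s,p,M,y=where(); print(s['clock'],p,y,s['opening']*87.8,s['finger_force'])
a,d=arm.read_camera('scene'); cv2.imwrite('pics/r6.png',a[:,:,::-1])
cv2.imwrite('pics/s6.png',cv2.resize(a[206:242,295:340,::-1],(750,600),interpolation=cv2.INTER_CUBIC))
E
```

```text
12.5167 [328.64755455 167.0447614  440.63055455] 2.1498252112687504 44.2890957970513 12.242912203073502
```

View pics/s6.png

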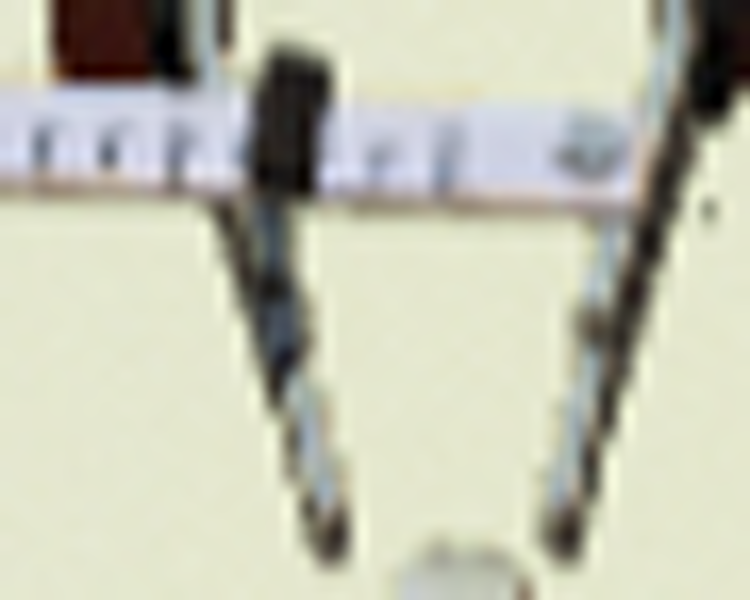

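Pointer near end is about (269,205) against the rider at (286,192), so roughly 1.1 mm short (tick spacing 67 px = 5 mm). One small squeeze more, then travel to the phone.

Call:
servo_tool(plan=[[[0,0,0,0,0,0,0.0436],[-0.004,-0.0008,0.002,0,0,0,0.0432],[-0.009,-0.0017,0.005,0,0,0,0.0432],[-0.0152,-0.00294,0.00875,0,0,0,0.0432],[-0.0152,-0.00294,0.00875,0,0,0,0.0432],[-0.0152,-0.00294,0.00875,0,0,0,0.0432],[-0.0152,-0.00294,0.00875,0,0,0,0.0432],[-0.0152,-0.00294,0.00875,0,0,0,0.0432],[-0.0152,-0.00294,0.00875,0,0,0,0.0432],[-0.0152,-0.00294,0.00875,0,0,0,0.0432],[-0.0152,-0.00294,0.00875,0,0,0,0.0432],[-0.0152,-0.00294,0.00875,0,0,0,0.0432],[-0.0152,-0.00294,0.00875,0,0,0,0.0432],[-0.0152,-0.00294,0.00875,0,0,0,0.0432],[-0.0152,-0.00294,0.00875,0,0,0,0.0432],[-0.0152,-0.00294,0.00875,0,0,0,0.0432],[-0.0152,-0.00294,0.00875,0,0,0,0.0432],[-0.0152,-0.00294,0.00875,0,0,0,0.0432],[-0.0152,-0.00294,0.00875,0,0,0,0.0432],[-0.0152,-0.00294,0.00875,0,0,0,0.0432]]])

```text
clock: 14.23
position: [433.0, -90.4, 283.8]
orientation: [0.476, 0.879, -0.0, -0.0]
wrist_force: [-0.7, 0.1, -0.8]
opening: 0.493
finger_force: 12.9
```

Call:
servo_tool(plan=[[[-0.0152,-0.00294,0.00875,0,0,0,0.0432],[-0.0152,-0.00294,0.00875,0,0,0,0.0432],[-0.0152,-0.00294,0.00875,0,0,0,0.0432],[-0.0152,-0.00294,0.00875,0,0,0,0.0432],[-0.0152,-0.00294,0.00875,0,0,0,0.0432],[-0.0152,-0.00294,0.00875,0,0,0,0.0432],[-0.0152,-0.00294,0.00875,0,0,0,0.0432],[-0.0152,-0.00294,0.00875,0,0,0,0.0432],[-0.0152,-0.00294,0.00875,0,0,0,0.0432],[-0.0152,-0.00294,0.00875,0,0,0,0.0432],[-0.0152,-0.00294,0.00875,0,0,0,0.0432],[-0.0152,-0.00294,0.00875,0,0,0,0.0432],[-0.0152,-0.00294,0.00875,0,0,0,0.0432],[-0.009,-0.002,0.005,0,0,0,0.0432],[-0.005,-0.001,0.003,0,0,0,0.0432],[0,0,0,0,0,0,0.0432],[0,0,0,0,0,0,0.0432],[0,0,0,0,0,0,0.0432],[0,0,0,0,0,0,0.0432]]])

```text
clock: 15.82
position: [514.7, -288.1, 164.1]
orientation: [0.476, 0.88, 0.0, 0.001]
wrist_force: [0.6, -0.3, -1.5]
opening: 0.498
finger_force: 12.9
```

```bash
python3 - <<'E'
from h import *
s,p,M,y=where(); print(s['clock'],p,y,s['opening']*87.8,s['finger_force'])
print('to go',M.T@(np.array([516,-292,76])-p))
E
```

```text
15.8167 [ 514.73690202 -288.08722748  164.13508245] 2.150515361101351 43.71220620852028 12.90984258055687
to go [-3.85328014 -1.14971814 88.13925541]
```

Call:
servo_tool(plan=[[[-0.001,0,0.005,0,0,0,0.0432],[-0.001,-0.001,0.01,0,0,0,0.0432],[-0.001,0,0.01,0,0,0,0.0432],[-0.001,0,0.01,0,0,0,0.0432],[0,0,0.01,0,0,0,0.0432],[0,0,0.01,0,0,0,0.0432],[0,0,0.01,0,0,0,0.0432],[0,0,0.01,0,0,0,0.0432],[0,0,0.008,0,0,0,0.0432],[0,0,0.005,0,0,0,0.0432],[0,0,0,0,0,0,0.0432],[0,0,0,0,0,0,0.0432],[0,0,0,0,0,0,0.0432],[0,0,0,0,0,0,0.0432]]])

```text
clock: 16.98
position: [516.2, -292.7, 76.1]
orientation: [0.476, 0.88, -0.0, 0.001]
wrist_force: [0.6, -0.0, -1.6]
opening: 0.494
finger_force: 12.9
```

```bash
python3 - <<'E'
from h import *
s,p,M,y=where(); print(s['clock'],p,y,s['opening']*87.8,s['finger_force'],s['dq'])
a,d=arm.read_camera('scene')
q=proj('scene',p+M[:,0]*62); print(q, proj('scene',[482,-240,8]))
u,v=np.round(q).astype(int); print(u-40,v-32)
cv2.imwrite('pics/s7.png',cv2.resize(a[v-32:v+28,u-40:u+40,::-1],(800,600),interpolation=cv2.INTER_CUBIC))
E
```

```text
16.9833 [ 516.24787588 -292.6985993    76.07170815] 2.1497288817510753 43.41025062894433 12.909853309392929 [ 0.00047994  0.00029909 -0.00026668 -0.00073027  0.0014143   0.00102074]
[355.2469808  163.81645025] [354.05712341 180.50895507]
315 132
```

View pics/s7.png

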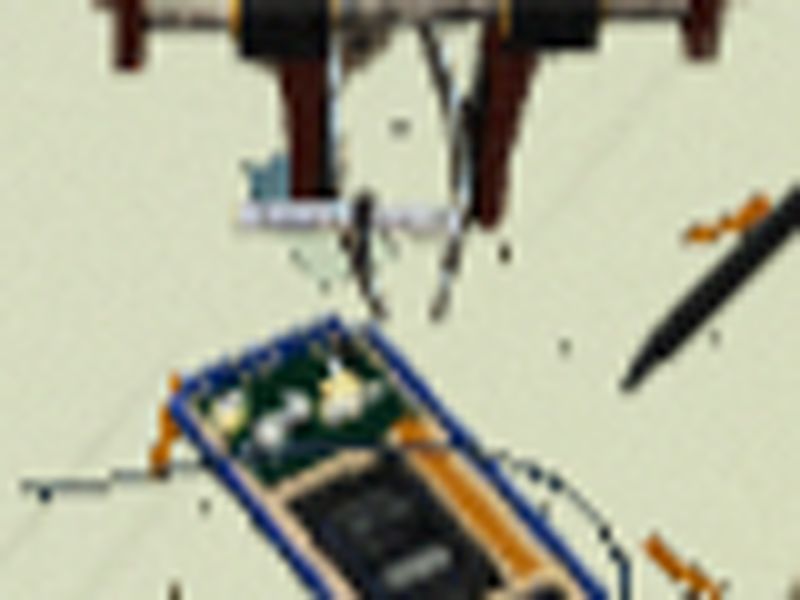

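The pointer stands under the rider at (362,200–250), and the tips at (380,315)/(435,318) fall where predicted over the phone's middle. I'll cross-check the phone centre in the scene view before handing in.

```bash
python3 - <<'E'
from h import *
t=cv2.imread('pics/scene0.png'); m=cv2.inRange(cv2.cvtColor(t,cv2.COLOR_BGR2HSV),(105,120,50),(130,255,255))
m[:155]=0;m[215:]=0;m[:,:325]=0;m[:,392:]=0
m=cv2.morphologyEx(m,cv2.MORPH_CLOSE,np.ones((3,3)))
n,l,st,_=cv2.connectedComponentsWithStats(m); i=1+np.argmax(st[1:,4])
P=np.array([onz('scene',u,v,8)[:2] for v,u in np.argwhere(l==i)],np.float32); print(cv2.minAreaRect(P))
E
```

```text
((525.3463745117188, -231.69923400878906), (48.72547149658203, 107.76811981201172), 26.53082275390625)
```

```bash
python3 - <<'E'
from h import *
for k in ((348.5,164.3),(332.3,172.2)): print(onz('scene',*k,8))
D=np.load('top0.npy'); t=cv2.imread('pics/top0.png')
a=np.deg2rad(152.66); l=np.array([np.cos(a),np.sin(a)]); s=np.array([-l[1],l[0]])
for i in (1,-1):
  for j in (1,-1): print(np.array([481.6,-240.8])+i*72*l+j*35*s)
# height-step mask from depth
P=[]
for v in range(165,240):
  for u in range(335,405):
    if D[v,u]>0:
      q=dep('top',u,v,D[v,u]); 
      if 4.5<q[2]<20: P.append(q[:2])
P=np.array(P); print(len(P),np.median(P,0),P.mean(0))
E
```

```text
[ 528.59892766 -289.0231102     8.        ]
[ 553.39886195 -235.48680373    8.        ]
[ 401.56818557 -238.822962  ]
[ 433.71707259 -176.64218471]
[ 529.48292741 -304.95781529]
[ 561.63181443 -242.777038  ]Traceback (most recent call last):
  File "<stdin>", line 12, in <module>
  File "h.py", line 12, in dep
    o,d=ray(name,u,v); return o+d*D
        ~~~^^^^^^^^^^
  File "h.py", line 4, in ray
    c=arm.calibration(name); x=(u-c['cx'])/c['fx']; y=(v-c['cy'])/c['fy']
ValueError: time passes only in moves, steps and waits
```

The two estimates of the phone's middle agree within about 10 mm: (476,-232) from the scene camera and (482,-241) from the top camera. That is well inside the 35 mm limit, so I'm handing in.

```bash
python3 -c "
from bench import arm
print(arm.job_done())"
```

```text
the job is handed in; nothing more can be done
None
```

The job is handed in, with the verdict not reported: the tweezers are held level about 70 mm above the bench, pointer at the rider (within about 0.5 mm by my estimate), tips above the phone's middle to within about 10 mm.

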